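# Set the marking carriage at its notch

## Task

Lay the loose wooden blank with rounded ends flat in the shallow tray of the marking jig and let go of it. Then take the marking carriage by its upright wooden grip and slide it along the rail over the blank until you feel its spring ball drop fully into the notch, and finish with the carriage held there in the fingers: do not let go. Leave the sanding block, mallet, gouge and cup where they are.

Things in the scene. Friction and masses are not known exactly. Their poses are not given: they have to be found in the camera images.
- blank: Loose blank of light wood, 120 x 40 x 28 mm, flat top and bottom, rounded ends (radius 20 mm), dark lines on top, 60 to 130 g. Origin: centre of its underside; x along its 120 mm length, z up. It lies flat on the bench to the left or right of the jig; either way round will do in the tray.
- jig: Marking jig screwed to the bench: plywood base 190 (x) x 310 (y) x 6 mm. Origin: centre of its underside; its y is its long axis, its -x side faces the robot. The tray is on the -x side, towards the -y end; the aluminium rail runs along y on the +x side.
- rail_mid (a point): Middle of the rail's top, 30 mm above the bench, axes as the jig's. The rail is 56 mm wide and runs along y. In its open channel lies a steel bar, top 22 mm above the bench, with one notch: a 14 mm gap right across it, which the carriage's spring ball drops into. The bar is set differently every time.
- tray_floor (a point): Centre of the tray's floor, 6 mm above the bench, axes as the jig's: the tray is 56 (x) x 138 (y) mm inside, with lips 6 mm thick whose tops stand 12 mm above the bench (6 mm above the floor). The blank lies in it with its length along y, about 8 mm free on each side and each end.
- fin_top (a point): Centre of the top of the carriage's upright wooden grip, 90 mm above the bench, axes as the jig's. The grip is 20 mm (x) by 30 mm (y), 50 mm tall, and stands mid-way on a steel plate 50 (x) x 90 (y) mm, top 40 mm above the bench. The spring ball is under the plate, 32 mm towards +y from the grip's centre, with a pin and knob above it (50 to 54 mm above the bench).
- marker_tip (a point): Point of the carriage's marker, 40 mm above the bench (the blank lying in the tray tops out at 34 mm). It hangs from a steel arm, 10 mm wide, top 60 mm above the bench, that reaches towards -x from a post on the plate 38 mm towards -y from the grip's centre.
- carriage (a joint): Carriage position, m: grows as it slides to the jig's -y, over the tray; 0 to 0.195 (hard stops), starts at 0 to 0.025. Sliding takes about 2 N. The notch is met between 0.088 and 0.148, to be found by feel: within 5 mm the ball pulls the carriage in (up to 7 N) and, if the grip is loosened, centres it; pushing it out takes about 8 N, then it slides on freely.
- detent (a joint): Height of the spring ball, m: about 0.004 while it rides on the bar, 0 when centred in the notch, 0.0015 when 1.5 to 2 mm off the notch's centre. The pin's knob on the carriage moves up and down with it.
- sanding_block: Loose bystander: cork sanding block 110 x 56 x 29 mm with square ends; origin centre of underside, x along its length. It lies on the other side of the jig from the blank.
- mallet: Loose bystander: round wooden mallet lying on its side beyond the jig, 260 mm long, 72 mm thick head; the origin lies on the bench under its handle, 50 mm from the handle's end, x towards the head, whose far end is at 210 mm.
- gouge: Loose bystander: carving gouge lying beyond the jig, 220 mm long, 22 mm thick; origin on the bench under the ferrule, x towards the blade.
- cup: Loose bystander: white ceramic cup beyond the jig, 76 mm wide, 95 mm high; origin centre of underside.
Mind the look-alikes: they are no part of the job. What is shaped like the blank but turquoise is not meant.

How it is judged:
On the way, in this order (a step that is already met when the one before it is completed fails the run):
1. the blank lies flat in the tray, let go (x of blank in the frame of tray_floor between -0.011 and 0.011 m and y of blank in the frame of tray_floor between -0.012 and 0.012 m and z of blank in the frame of tray_floor below 0.003 m and angle between blank's own z axis and vertical below 0.06 rad and contact force between the fingers and blank below 0.1 N), for 0.2 s.
2. the ball is in the notch with the carriage held in the fingers (value of joint detent below 0.0015 m and contact force between the fingers and carriage above 4 N), for 0.2 s.
At the end, for the whole second after the job is handed in: The fingers hold the carriage (over 4 N) at rest with its ball in the notch (ball height under 1.5 mm: within about 1.5 to 2 mm of the notch), and the blank lies flat and untouched in the tray (within 11 mm across, 12 mm along, 3 mm up of the centre of its floor) (all of step 1 and all of step 2 and velocity of joint carriage between -0.005 and 0.005 m/s); the arm keeps its last pose, push and grip.
It fails at once if a bystander (sanding block, mallet, gouge, cup) is shifted by more than 25 mm (distance of any of sanding_block, mallet, gouge, cup from where it was at the start of the episode above 0.025 m).
It also fails if it takes over 72 s, if anything falls off the work surface, if the arm or the gripper's body presses on something with over 40 N, if the wrist force passes 120 N, or if a joint passes its speed limit or range.

## Robot

A 6-joint arm with a two-finger parallel gripper is mounted at the origin on the work surface. World frame = base frame: x ahead of the robot, y to its left, z up, the work surface at z = 0. Lengths are in m, angles in rad, forces in N, time in s.
With the tool pointing down it reaches from about 0.375 to 0.825 m from the base axis. Payload 5.5 kg.
Tool frame: the origin (TCP) lies midway between the tips of the shut fingers; the grasp point (between the pads) lies grasp_offset behind it (grasp_offset is the distance from the TCP to the grasp point, in m); z points along the fingers, y is the direction in which the jaws open and shut (so a half turn about z gives the same grasp; the last joint's range is limited). The gripper opens to 85 mm and grips with 20 to 120 N. Pads are 22 mm wide; open, the fingers measure 114 mm over their backs; the gripper's body (76 mm by 85 mm) begins 54 mm behind the grasp point. The pads swing forward as they close: fully open they stand 13 mm farther back than shut.
Start: joints at [1.246, 0.314, -0.047, 1.21, 0, 1.571], TCP at [0.191, 0.569, 0.231] pointing down, gripper open.
Joint ranges: [-2.67, 2.67], [-0.69, 1.73], [-1.03, 1.25], [-2.08, 2.16], [-1.42, 1.45], [-3.14, 3.14]. Speed limits (rad/s): [2.39, 2.39, 3.01, 3.14, 3.14, 3.14].

## Interface

Orientations are given as a rotation vector (axis times angle).
In Python, from workcell import read_state, capture, hand_in, grasp_offset gives the robot as it stands.
- The arm moves only by the tool carry_out, never from a script. Its argument "moves" is a list of rows, each a list of 7 numbers: the shift along the tool's x, y, z in m, then the turn, a rotation vector about the tool's x, y, z in degrees, then the closure, from -1 (fully open) to 1 (shut). In form: [[x, y, z, wx, wy, wz, jaw], ...]. A call has exactly 10 rows; each row is the pose to reach, as a shift and turn from the pose measured when the call began, along the tool's axes at that moment; what a row does not reach only later rows make up. A row lasts 1/8 s, in which the tool goes at most 62.5 mm and 10.7 degrees, less where a joint would pass 70% of its speed; a pose out of reach is approached as far as the arm can. A call with a gripper value outside its range is refused whole. The fingers move at their own pace and stop on an object; the grip force is fixed at half the most. Time passes only in rows, so rows that repeat a pose let the fingers close, or fill a call up. It gives the time, the measured TCP pose, the force and the opening at its end, in the units of the state.
- read_state(): the state, without advancing time (a new reading comes with each control period).
- capture(name): name is "scene" or "top" or "wrist"; returns a dict with "pixels" (384x512x3 uint8, red, green, blue), "fx", "fy", "cx", "cy" (pixels), "world_to_cam" (4x4, takes a point from world to camera coordinates). Camera axes: x right, y down, z forward; pixel columns grow to the right and rows downward; lengths in m; the calibration is good to about 2 mm. The wrist camera is an equidistant fisheye: a pixel r from the principal point sees the ray r / f radians off the axis. A picture is of the moment at which its call begins. There is no depth.
- hand_in(): hands the job in, once; it reports no verdict.
The state is a dict: "clock": time; "joints": joint angles; "dq": joint speeds; "joint_efforts": joint torques, N m; "eef_pos": TCP position; "tool_rot": TCP orientation; "wrist_force": force on the tool from outside, world axes, zero at the start; "ft_torque": the same for the moment, N m; "width": opening from 0.0 (shut) to 1.0 (fully open).
Only numpy, scipy, OpenCV 4.12 (cv2) and the standard library are available. Lean on these libraries where they do the work, as an engineer would, in place of code of your own. Each camera call takes 0.05 s, during which the arm holds its last target.

## Working session

There is one attempt and no reset: what is moved stays moved. The work goes in short steps, Python scripts to look and compute and a tool call to move; the robot and the scene stay as the last step left them, time stands still between calls to the robot, and variables do not carry over. Pictures are saved under pics/ and viewed, and the job is handed in when it is done.

Besides the shell and the picture viewer there is one more tool, called after "Emit:" as name([rows], argument=value, ...), one row to a line, values as JSON. carry_out: Moves the arm, as the interface text tells. Its arguments: {"type":"object","properties":{"moves":{"type":"array","items":{"type":"array","items":{"type":"number"}}}},"required":["moves"]}

```bash
ls; mkdir -p pics; python3 - <<'E'
from workcell import *
import cv2
print(read_state(), grasp_offset)
for n in("scene","top","wrist"):
    c=capture(n); cv2.imwrite(f"pics/{n}0.png",cv2.cvtColor(c["pixels"],cv2.COLOR_RGB2BGR)); print(n,c["fx"],c["fy"],c["cx"],c["cy"],c["world_to_cam"])
E
```

```text
pics
{'clock': 0.0, 'joints': array([ 1.24595936e+00,  3.14223939e-01, -4.80629917e-02,  1.21021533e+00,
        2.43105540e-05,  1.57080009e+00]), 'dq': array([ 0.00056236,  0.00167804, -0.00047073,  0.00081071, -0.001287  ,
       -0.00054352]), 'joint_efforts': array([ 1.35345166e-03, -5.39591181e+01,  3.39746869e+01,  1.92873407e-02,
        2.39059000e-04, -5.93298477e-07]), 'eef_pos': array([0.19130056, 0.56807672, 0.23044288]), 'tool_rot': array([-5.07969470e-01, -3.09994848e+00,  2.63797697e-03]), 'wrist_force': array([ 0.19325106, -0.03641333, -0.72531345]), 'ft_torque': array([ 0.04161752,  0.01301603, -0.01389473]), 'width': 0.9996174323177318} 0.0187
scene 426.3753334428786 426.3753334428786 260.3647515894895 195.3921393057035 [[-0.87721916  0.47978064 -0.01723623  0.51505188]
 [ 0.32444212  0.56597435 -0.75789864 -0.10174796]
 [-0.35386983 -0.67043536 -0.65214459  1.388086  ]
 [ 0.          0.          0.          1.        ]]
top 376.61682844518964 376.61682844518964 260.17774292563865 194.251931156789 [[-0.01035048 -0.99992299 -0.00684768 -0.02282503]
 [-0.99624902  0.01090032 -0.08584326  0.58611124]
 [ 0.0859113   0.00593347 -0.99628512  1.14102994]
 [ 0.          0.          0.          1.        ]]
wrist 297.3186396354542 297.3186396354542 252.6328398519543 189.42685049543752 [[ 0.3193849   0.94762348 -0.00174047 -0.60024939]
 [ 0.91060889 -0.30640022  0.27732718 -0.03582647]
 [ 0.26226846 -0.090159   -0.96077396  0.37898858]
 [ 0.          0.          0.          1.        ]]
```

View pics/top0.png

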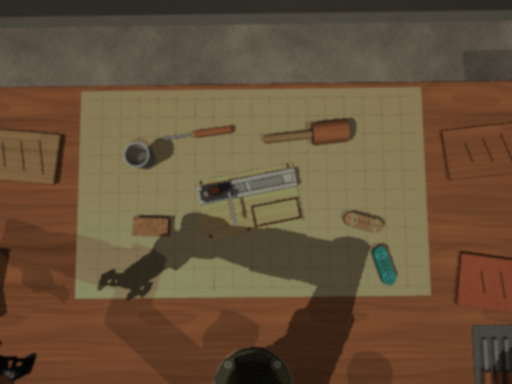

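View pics/scene0.png

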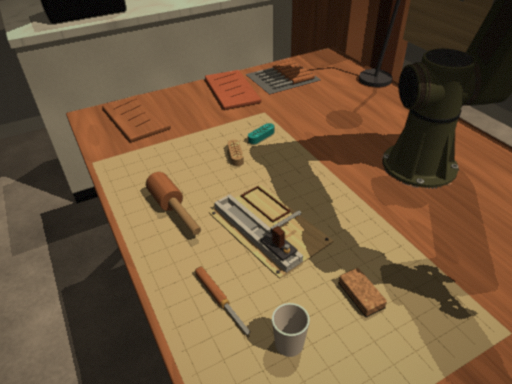

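View pics/wrist0.png

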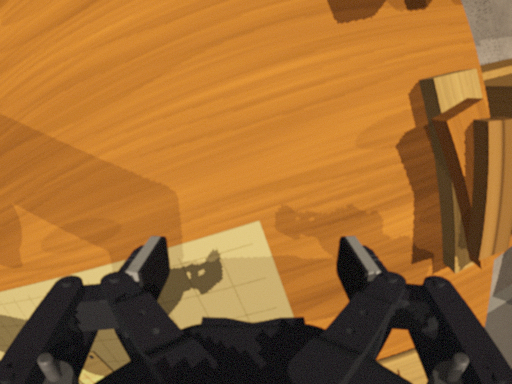

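```bash
cat > h.py <<'E'
from workcell import *
import cv2, numpy as np
from scipy.spatial.transform import Rotation as R
def save(c,name,box=None,s=1):
    im=cv2.cvtColor(c["pixels"],cv2.COLOR_RGB2BGR)
    if box: im=im[box[1]:box[3],box[0]:box[2]]
    cv2.imwrite(f"pics/{name}.png",cv2.resize(im,None,fx=s,fy=s,interpolation=cv2.INTER_CUBIC))
def ray(c,u,v,fish=False):
    d=np.array([(u-c["cx"])/c["fx"],(v-c["cy"])/c["fy"],1.])
    if fish:
        r=np.hypot(d[0],d[1]); d=np.array([d[0]/r*np.sin(r),d[1]/r*np.sin(r),np.cos(r)]) if r>1e-9 else d
    T=np.array(c["world_to_cam"]);Rm=T[:3,:3]
    return -Rm.T@T[:3,3], Rm.T@d
def atz(c,u,v,z,fish=False):
    o,d=ray(c,u,v,fish); return o+d*(z-o[2])/d[2]
def proj(c,p,fish=False):
    T=np.array(c["world_to_cam"]);q=T[:3,:3]@np.array(p)+T[:3,3]
    if fish:
        th=np.arctan2(np.hypot(q[0],q[1]),q[2]);h=np.hypot(q[0],q[1]);x,y=q[0]/h*th,q[1]/h*th
    else: x,y=q[0]/q[2],q[1]/q[2]
    return np.array([c["cx"]+c["fx"]*x,c["cy"]+c["fy"]*y])
E
python3 - <<'E'
from h import *
c=capture("top"); save(c,"t_jig",(190,155,310,235),6.5); save(c,"t_blank",(330,195,410,290),6)
c=capture("scene"); save(c,"s_jig",(205,180,335,275),6)
E
```

```text
(no output)
```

View pics/t_jig.png

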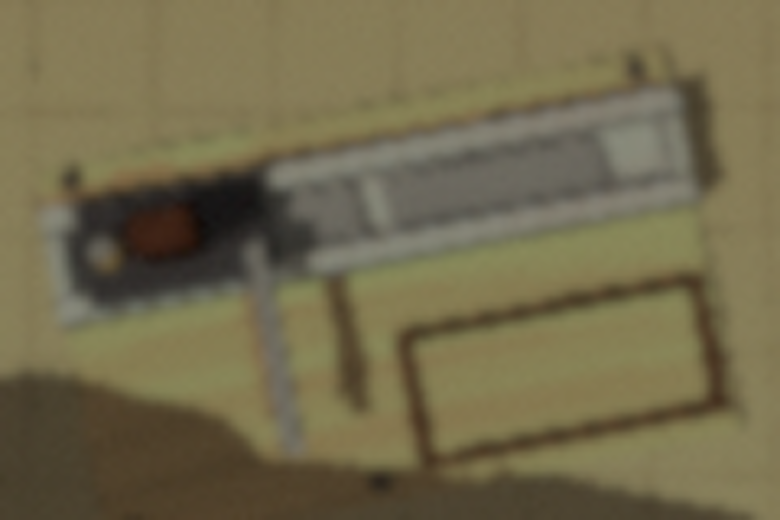

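View pics/t_blank.png

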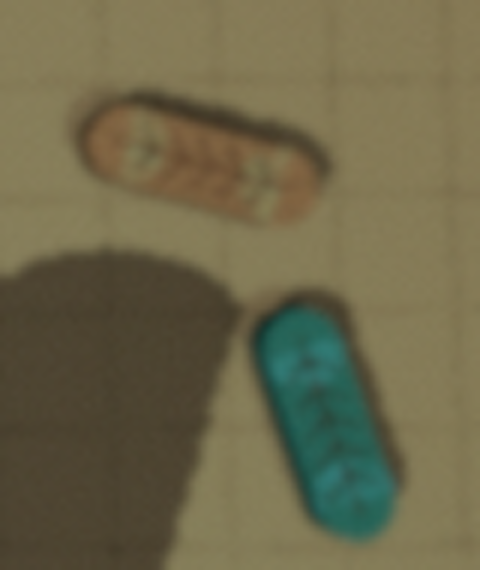

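View pics/s_jig.png

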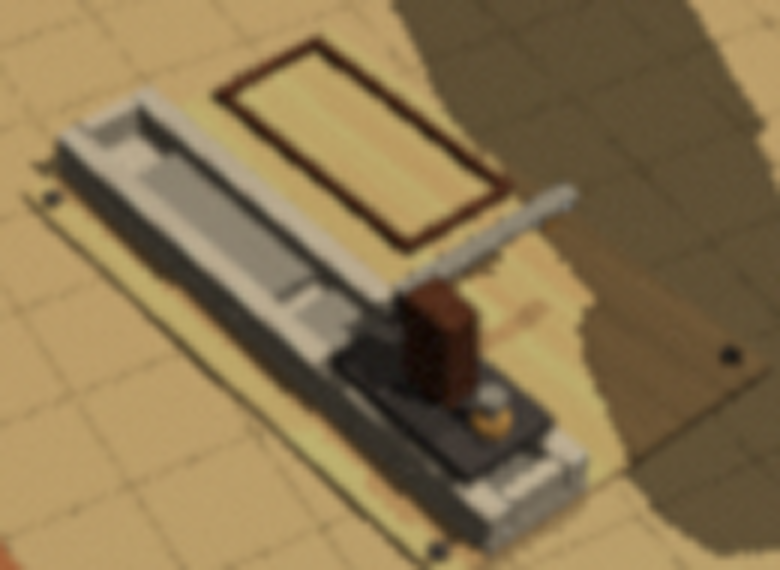

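```bash
python3 - <<'E'
from h import *
c=capture("top")
g=lambda u,v,z: atz(c,190+u/6.5,155+v/6.5,z)
tr=[g(*p,.012) for p in((403,335),(697,278),(725,402),(428,464))]
print("tray",np.round(tr,4),np.mean(tr,0))
for a,b in((0,1),(1,2),(2,3),(3,0)):
    d=tr[b]-tr[a]; print(np.linalg.norm(d),np.degrees(np.arctan2(d[1],d[0])))
rl=[g(*p,.03) for p in((42,210),(683,88),(698,200),(62,325))]
print("rail",np.round(rl,4),np.mean(rl,0))
for a,b in((0,1),(1,2),(2,3),(3,0)):
    d=rl[b]-rl[a]; print(np.linalg.norm(d),np.degrees(np.arctan2(d[1],d[0])))
print("notch",g(375,205,.022), "fin",g(163,230,.09))
h=lambda u,v,z: atz(c,330+u/6,195+v/6,z)
a,b=h(82,135,.024),h(328,185,.024);d=b-a;print("blank",a,b,(a+b)/2,np.linalg.norm(d),np.degrees(np.arctan2(d[1],d[0])))
a,b=h(215,115,.028),h(190,210,.028);print(a,b,np.linalg.norm(a-b),(a+b)/2)
E
```

```text
tray [[ 0.5487 -0.003   0.012 ]
 [ 0.5747 -0.1447  0.012 ]
 [ 0.515  -0.157   0.012 ]
 [ 0.4869 -0.0145  0.012 ]] [ 0.53130483 -0.07981342  0.012     ]
0.14402716597892468 -79.62943370837688
0.06094464632274899 -168.37475073711624
0.145266956439445 101.15771056368652
0.06292577997353951 10.469266480664523
rail [[ 0.6091  0.1677  0.03  ]
 [ 0.6642 -0.1381  0.03  ]
 [ 0.6104 -0.1442  0.03  ]
 [ 0.5542  0.158   0.03  ]] [0.609507   0.01083252 0.03      ]
0.3107005467004196 -79.78397504144603
0.05413213775897114 -173.49056152869238
0.3073784226581054 100.53527273476114
0.05573185161894579 10.038595527782844
notch [0.61061317 0.00954618 0.022     ] fin [0.59305266 0.10250595 0.09      ]
blank [ 0.51129358 -0.28531021  0.024     ] [ 0.48443388 -0.4102457   0.024     ] [ 0.49786373 -0.34777796  0.024     ] 0.12779014273003603 -102.13325348500275
[ 0.52070145 -0.35267318  0.028     ] [ 0.47247257 -0.33829251  0.028     ] 0.050327211399781864 [ 0.49658701 -0.34548285  0.028     ]
```

```bash
cat >> h.py <<'E'
def tgt(pos,jawdeg,Rn=None):
    """shift & turn from now so that TCP at pos pointing down, jaw axis along jawdeg (mod 180)"""
    s=read_state(); R0=R.from_rotvec(s["tool_rot"]); M=R0.as_matrix()
    best=None
    for k in(0,180):
        a=np.radians(jawdeg+k); y=np.array([np.cos(a),np.sin(a),0]); z=np.array([0,0,-1.]); x=np.cross(y,z)
        w=np.degrees((R0.inv()*R.from_matrix(np.c_[x,y,z])).as_rotvec())
        if best is None or np.linalg.norm(w)<np.linalg.norm(best): best=w
        print("  turn option",np.round(w,2))
    sh=M.T@(np.array(pos)-s["eef_pos"])
    print("shift mm",np.round(sh*1000,1),"turn",np.round(best,2)); return sh,best
def st():
    s=read_state(); M=R.from_rotvec(s["tool_rot"]).as_matrix()
    print("t",round(s["clock"],2),"pos",np.round(s["eef_pos"],4),"jawdeg",round(np.degrees(np.arctan2(M[1,1],M[0,1])),2),"tilt",round(np.degrees(np.arccos(-M[2,2])),2),"F",np.round(s["wrist_force"],2),"w",round(s["width"],3),"q",np.round(s["joints"],2)); return s
E
python3 - <<'E'
from h import *
s=st(); print(R.from_rotvec(s["tool_rot"]).as_matrix().round(3))
tgt([.52,.10,.25],-12.2); tgt([.497,-.346,.2],-12.2)
E
```

```text
t 0.3 pos [0.1914 0.5685 0.231 ] jawdeg 71.39 tilt 0.03 F [-0.82  0.19 -1.34] w 0.999 q [ 1.25  0.31 -0.05  1.21  0.    1.57]
[[-0.948  0.319 -0.   ]
 [ 0.319  0.948 -0.001]
 [ 0.    -0.001 -1.   ]]
  turn option [-3.000e-02  2.000e-02  8.359e+01]
  turn option [-2.000e-02 -3.000e-02 -9.641e+01]
shift mm [-460.9 -339.1  -18.8] turn [-3.000e-02  2.000e-02  8.359e+01]
  turn option [-3.000e-02  2.000e-02  8.359e+01]
  turn option [-2.000e-02 -3.000e-02 -9.641e+01]
shift mm [-581.4 -769.1   31.4] turn [-3.000e-02  2.000e-02  8.359e+01]
```

Emit:
carry_out([
  [-0.046,-0.034,-0.002,0,0,8,-1],
  [-0.092,-0.068,-0.004,0,0,16,-1],
  [-0.138,-0.102,-0.006,0,0,24,-1],
  [-0.184,-0.136,-0.008,0,0,32,-1],
  [-0.23,-0.17,-0.01,0,0,40,-1],
  [-0.276,-0.204,-0.012,0,0,48,-1],
  [-0.322,-0.238,-0.014,0,0,56,-1],
  [-0.368,-0.272,-0.016,0,0,64,-1],
  [-0.414,-0.306,-0.018,0,0,74,-1],
  [-0.461,-0.339,-0.019,0,0,83.6,-1],
])

```text
clock: 1.55
eef_pos: [0.5211, 0.0984, 0.2505]
tool_rot: [2.45, 1.965, 0.0]
wrist_force: [1.7, 0.5, 0.1]
width: 0.998
```

```bash
python3 - <<'E'
from h import *
st()
tgt([.497,-.346,.19],-12.2)
E
```

```text
t 1.55 pos [0.5211 0.0984 0.2505] jawdeg -12.54 tilt 0.03 F [1.71 0.53 0.07] w 0.998 q [ 0.19  0.17 -0.18  1.21 -0.    1.98]
  turn option [ 0.03  0.01 -0.34]
  turn option [ 1.0000e-02 -5.0000e-02  1.7966e+02]
shift mm [-439.    73.    60.6] turn [ 0.03  0.01 -0.34]
```

Emit:
carry_out([
  [-0.05,0.008,0.003,0,0,0,-1],
  [-0.1,0.017,0.01,0,0,0,-1],
  [-0.15,0.025,0.016,0,0,0,-1],
  [-0.2,0.033,0.022,0,0,0,-1],
  [-0.25,0.042,0.03,0,0,0,-1],
  [-0.3,0.05,0.04,0,0,0,-1],
  [-0.35,0.058,0.05,0,0,0,-1],
  [-0.4,0.067,0.06,0,0,0,-1],
  [-0.439,0.073,0.061,0,0,0,-1],
  [-0.439,0.073,0.061,0,0,0,-1],
])

```text
clock: 2.8
eef_pos: [0.4964, -0.3485, 0.189]
tool_rot: [2.454, 1.961, -0.0]
wrist_force: [0.1, 0.3, -0.3]
width: 1.001
```

```bash
python3 - <<'E'
from h import *
st()
c=capture("wrist"); save(c,"w1",None,1.5)
for d in(-.06,0,.06):
    print(proj(c,[.497+d*np.cos(np.radians(77.8)),-.346+d*np.sin(np.radians(77.8)),.028],True))
E
```

```text
t 2.8 pos [ 0.4964 -0.3485  0.189 ] jawdeg -12.75 tilt 0.03 F [ 0.15  0.29 -0.33] w 1.001 q [-0.61  0.34 -0.1   1.12 -0.    1.18]
[253.13406155 225.28027066]
[252.59883114 172.2523502 ]
[252.0135359  114.59855574]
```

View pics/w1.png

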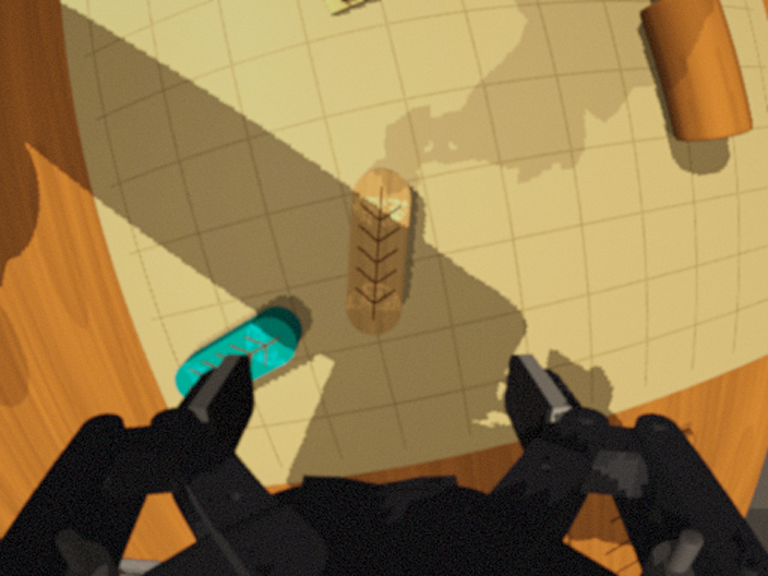

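```bash
python3 - <<'E'
from h import *
c=capture("wrist"); save(c,"w2",(210,95,300,240),4)
g=lambda u,v,z=.028: atz(c,u/1.5,v/1.5,z,True)
a,b=g(382,168),g(374,334);d=a-b;print(a,b,(a+b)/2,np.linalg.norm(d),np.degrees(np.arctan2(d[1],d[0])))
a,b=g(381.5,190),g(374.5,318);d=a-b;print(a,b,(a+b)/2,np.linalg.norm(d),np.degrees(np.arctan2(d[1],d[0])))
E
```

```text
[ 0.51294954 -0.28358612  0.028     ] [ 0.48115227 -0.39897792  0.028     ] [ 0.49705091 -0.34128202  0.028     ] 0.11969266723363166 74.59396872719113
[ 0.5093358  -0.29816269  0.028     ] [ 0.48431363 -0.3867938   0.028     ] [ 0.49682471 -0.34247824  0.028     ] 0.09209550421409213 74.23466786283865
```

View pics/w2.png

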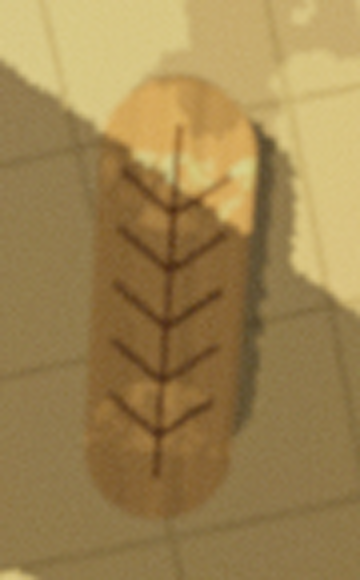

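```bash
python3 - <<'E'
from h import *
tgt([.497,-.342,.006],-15.6)
E
```

```text
turn option [ 0.   -0.03  3.02]
  turn option [ 5.0000e-02  0.0000e+00 -1.7698e+02]
shift mm [  3.8  -0.7 183.3] turn [ 0.   -0.03  3.02]
```

Emit:
carry_out([
  [0.004,-0.001,0.03,0,0,3,-1],
  [0.004,-0.001,0.06,0,0,3,-1],
  [0.004,-0.001,0.09,0,0,3,-1],
  [0.004,-0.001,0.115,0,0,3,-1],
  [0.004,-0.001,0.135,0,0,3,-1],
  [0.004,-0.001,0.15,0,0,3,-1],
  [0.004,-0.001,0.163,0,0,3,-1],
  [0.004,-0.001,0.174,0,0,3,-1],
  [0.004,-0.001,0.181,0,0,3,-1],
  [0.004,-0.001,0.183,0,0,3,-1],
])

```text
clock: 4.15
eef_pos: [0.4966, -0.3417, 0.006]
tool_rot: [-2.502, -1.899, -0.001]
wrist_force: [0.7, -0.6, 0.5]
width: 1.002
```

```bash
python3 - <<'E'
from h import *
st(); tgt([.497,-.342,.006],-15.6)
save(capture("wrist"),"w3",None,1.5)
E
```

```text
t 4.15 pos [ 0.4966 -0.3417  0.006 ] jawdeg -15.59 tilt 0.04 F [ 0.65 -0.64  0.54] w 1.002 q [-0.6   0.5  -0.33  0.75  0.    1.24]
  turn option [-0.02 -0.04  0.01]
  turn option [ 6.0000e-02 -3.0000e-02 -1.7999e+02]
shift mm [-0.2  0.5  0. ] turn [-0.02 -0.04  0.01]
```

View pics/w3.png

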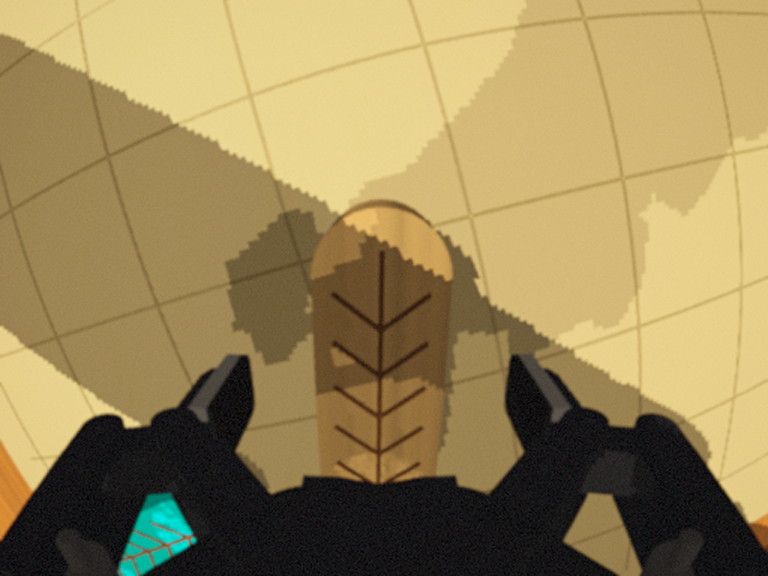

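Emit:
carry_out([
  [0,0,0,0,0,0,1],
  [0,0,0,0,0,0,1],
  [0,0,0,0,0,0,1],
  [0,0,0,0,0,0,1],
  [0,0,0,0,0,0,1],
  [0,0,0,0,0,0,1],
  [0,0,-0.01,0,0,0,1],
  [0,0,-0.04,0,0,0,1],
  [0,0,-0.08,0,0,0,1],
  [0,0,-0.12,0,0,0,1],
])

```text
clock: 5.45
eef_pos: [0.4961, -0.3414, 0.1272]
tool_rot: [-2.501, -1.899, -0.0]
wrist_force: [0.5, -0.0, -1.3]
width: 0.451
```

```bash
python3 - <<'E'
from h import *
st(); c=capture("wrist");save(c,"w4",None,1.5)
E
```

```text
t 5.45 pos [ 0.4961 -0.3414  0.1272] jawdeg -15.59 tilt 0.1 F [ 0.49 -0.02 -1.28] w 0.451 q [-0.6   0.38 -0.2   0.99  0.    1.24]
```

View pics/w4.png

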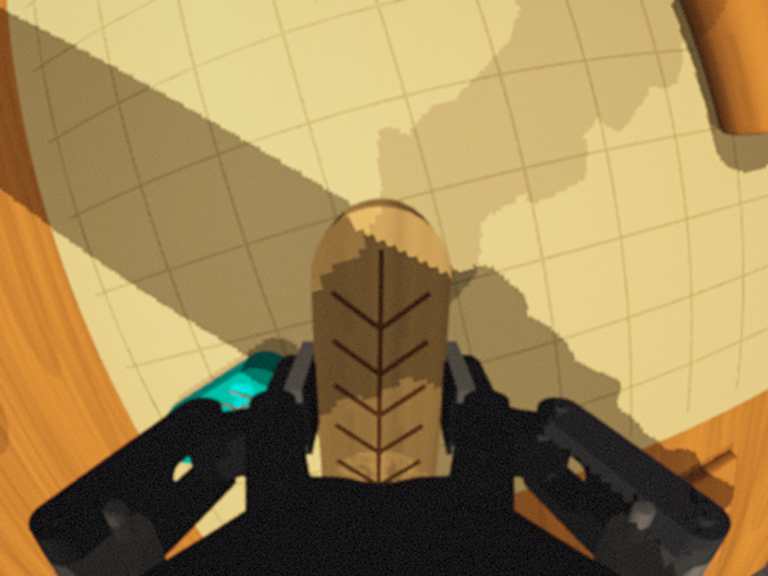

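```bash
python3 - <<'E'
from h import *
tgt([.515,-.19,.16],10.3)
E
```

```text
turn option [  0.32   0.16 -25.89]
  turn option [  0.22  -0.43 154.11]
shift mm [152.  -25.3 -27.3] turn [  0.32   0.16 -25.89]
```

Emit:
carry_out([
  [0.01,-0.002,-0.01,0,0,-2,1],
  [0.03,-0.005,-0.02,0,0,-6,1],
  [0.055,-0.009,-0.027,0,0,-10,1],
  [0.08,-0.013,-0.027,0,0,-14,1],
  [0.105,-0.017,-0.027,0,0,-18,1],
  [0.125,-0.021,-0.027,0,0,-22,1],
  [0.142,-0.024,-0.027,0,0,-25,1],
  [0.152,-0.025,-0.027,0,0,-25.9,1],
  [0.152,-0.025,-0.027,0,0,-25.9,1],
  [0.152,-0.025,-0.027,0,0,-25.9,1],
])

```text
clock: 6.75
eef_pos: [0.5154, -0.1905, 0.1597]
tool_rot: [2.009, 2.407, 0.001]
wrist_force: [0.2, -0.4, -1.0]
width: 0.453
```

```bash
python3 - <<'E'
from h import *
st(); c=capture("wrist");save(c,"w5",None,1.5)
for p in((0.531,-.080,.006),(0.593,.1025,.09),(.6106,.0095,.022)): print(1.5*proj(c,p,True))
E
```

```text
t 6.75 pos [ 0.5154 -0.1905  0.1597] jawdeg 10.28 tilt 0.37 F [ 0.15 -0.37 -0.98] w 0.453 q [-0.35  0.25 -0.29  1.02 -0.    1.04]
[430.72059265 106.84181478]
[ 598.09137545 -151.6832288 ]
[571.49979137  10.14726548]
```

View pics/w5.png

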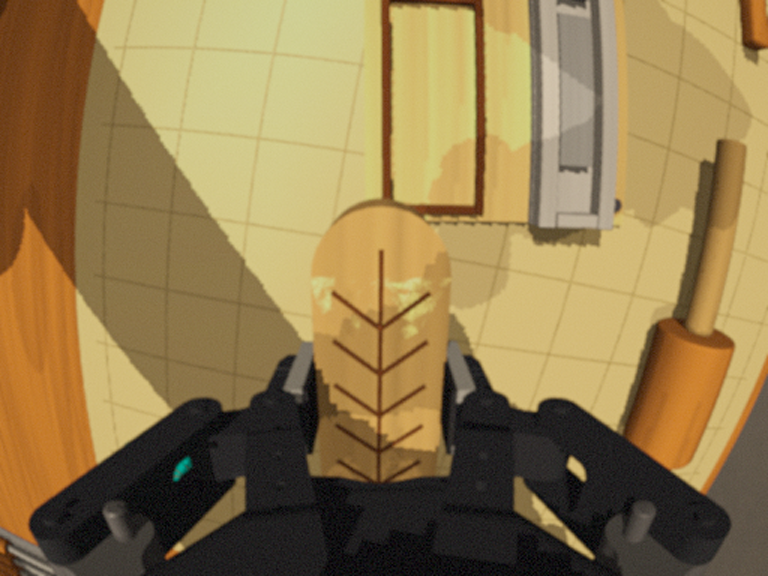

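```bash
python3 - <<'E'
from h import *
c=capture("wrist");save(c,"w6",(235,0,425,160),4)
E
```

```text
(no output)
```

View pics/w6.png

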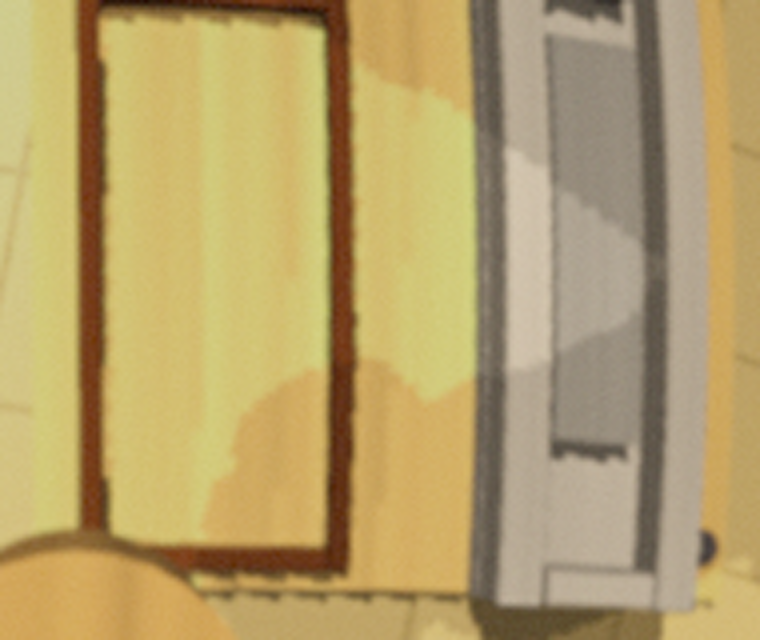

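```bash
python3 - <<'E'
from h import *
c=capture("wrist")
g=lambda u,v,z=.012: atz(c,235+u/4,v/4,z,True)
BR=g(347,571); TR=g(347,10); BL0=g(80,520); TL=g(80,10)
for n,a,b in(("right",BR,TR),("left",BL0,TL)):
    d=b-a; print(n,a,b,np.degrees(np.arctan2(d[1],d[0])))
th=np.radians(10.3)
for th in np.radians([9.8,10.3,10.8]):
    X=np.array([np.cos(th),np.sin(th),0]);Y=np.array([-np.sin(th),np.cos(th),0])
    f=lambda p:(round(p@X,4),round(p@Y,4))
    print(np.degrees(th),"BR",f(BR),"TR",f(TR),"BL",f(BL0),"TL",f(TL),"inner R",f(g(328,100)),f(g(328,500)),"inner bot",f(g(260,546)),"outer bot",f(g(260,573)),"inner top",f(g(200,8)))
    print(" rail R corner",f(g(693,610,.03)),"rail L",f(g(473,605,.03)), "prior tray", f(np.array([.5313,-.0798,.012])))
E
```

```text
right [ 0.57802012 -0.14324537  0.012     ] [ 0.55176543 -0.00177252  0.012     ] 100.5134113049846
left [ 0.51033025 -0.14350978  0.012     ] [ 0.48747909 -0.01705528  0.012     ] 100.24318056691689
9.8 BR (np.float64(0.5452), np.float64(-0.2395)) TR (np.float64(0.5434), np.float64(-0.0957)) BL (np.float64(0.4785), np.float64(-0.2283)) TL (np.float64(0.4775), np.float64(-0.0998)) inner R (np.float64(0.5382), np.float64(-0.1208)) (np.float64(0.5396), np.float64(-0.2219)) inner bot (np.float64(0.5228), np.float64(-0.2339)) outer bot (np.float64(0.5231), np.float64(-0.2407)) inner top (np.float64(0.5067), np.float64(-0.0982))
 rail R corner (np.float64(0.6347), np.float64(-0.243)) rail L (np.float64(0.5729), np.float64(-0.2444)) prior tray (np.float64(0.51), np.float64(-0.1691))
10.3 BR (np.float64(0.5431), np.float64(-0.2443)) TR (np.float64(0.5426), np.float64(-0.1004)) BL (np.float64(0.4764), np.float64(-0.2324)) TL (np.float64(0.4766), np.float64(-0.1039)) inner R (np.float64(0.5371), np.float64(-0.1255)) (np.float64(0.5376), np.float64(-0.2266)) inner bot (np.float64(0.5208), np.f
[... 167 characters left out ...]
(-0.2486)) rail L (np.float64(0.5707), np.float64(-0.2494)) prior tray (np.float64(0.5085), np.float64(-0.1735))
10.8 BR (np.float64(0.5409), np.float64(-0.249)) TR (np.float64(0.5417), np.float64(-0.1051)) BL (np.float64(0.4744), np.float64(-0.2366)) TL (np.float64(0.4756), np.float64(-0.1081)) inner R (np.float64(0.536), np.float64(-0.1302)) (np.float64(0.5356), np.float64(-0.2313)) inner bot (np.float64(0.5187), np.float64(-0.243)) outer bot (np.float64(0.5188), np.float64(-0.2497)) inner top (np.float64(0.5049), np.float64(-0.107))
 rail R corner (np.float64(0.6304), np.float64(-0.2541)) rail L (np.float64(0.5685), np.float64(-0.2544)) prior tray (np.float64(0.5069), np.float64(-0.1779))
```

```bash
python3 - <<'E'
from h import *
tgt([.532,-.0775,.04],10.35)
E
```

```text
turn option [ 0.27  0.24 -0.1 ]
  turn option [  0.37  -0.43 179.9 ]
shift mm [108.8  36.  119.4] turn [ 0.27  0.24 -0.1 ]
```

Emit:
carry_out([
  [0.02,0.006,0,0.3,0.2,0,1],
  [0.045,0.015,0.005,0.3,0.2,0,1],
  [0.07,0.023,0.015,0.3,0.2,0,1],
  [0.095,0.031,0.03,0.3,0.2,0,1],
  [0.108,0.036,0.055,0.3,0.2,0,1],
  [0.109,0.036,0.08,0.3,0.2,0,1],
  [0.109,0.036,0.1,0.3,0.2,0,1],
  [0.109,0.036,0.115,0.3,0.2,0,1],
  [0.109,0.036,0.119,0.3,0.2,0,1],
  [0.109,0.036,0.119,0.3,0.2,0,1],
])

```text
clock: 8.15
eef_pos: [0.5322, -0.0772, 0.0406]
tool_rot: [2.014, 2.411, -0.001]
wrist_force: [-0.1, -0.1, -0.7]
width: 0.454
```

```bash
python3 - <<'E'
from h import *
st(); c=capture("scene");save(c,"s7",(190,150,340,275),5); c=capture("wrist");save(c,"w7",None,1.5)
E
```

```text
t 8.15 pos [ 0.5322 -0.0772  0.0406] jawdeg 10.25 tilt 0.04 F [-0.09 -0.12 -0.69] w 0.454 q [-0.14  0.35 -0.46  0.76 -0.    1.25]
```

View pics/s7.png

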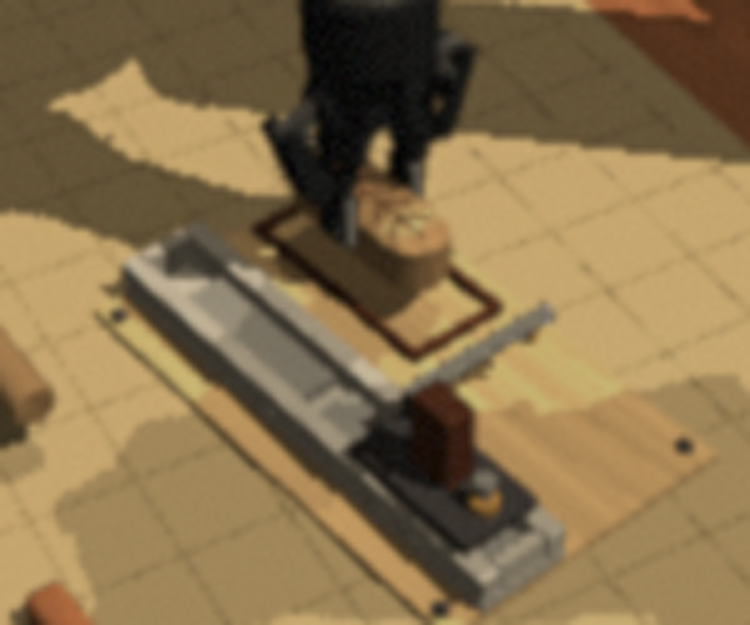

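View pics/w7.png

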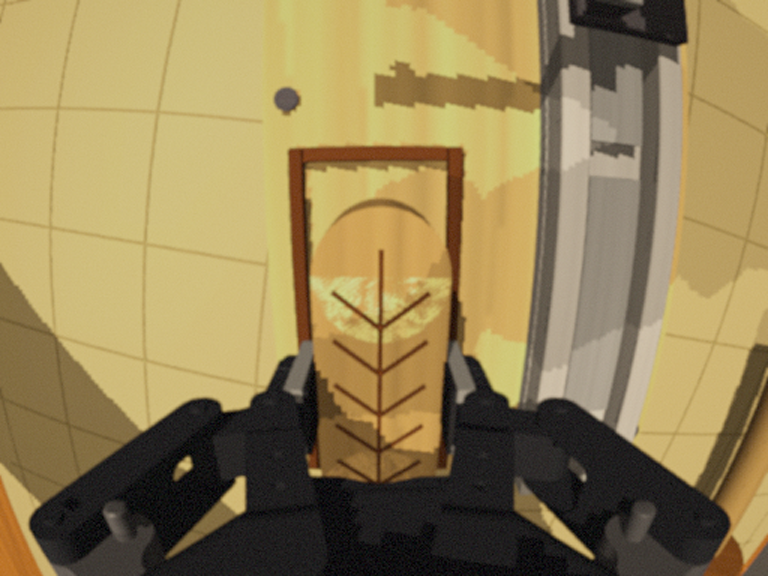

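```bash
python3 - <<'E'
from h import *
c=capture("wrist")
g=lambda u,v,z: atz(c,u/1.5,v/1.5,z,True)
s=read_state();M=R.from_rotvec(s["tool_rot"]).as_matrix()
f=lambda p:np.round(M.T@(p-s["eef_pos"])*1000,1)
print("tray top lip outer", f(g(376,148,.012)),"inner",f(g(376,162,.012)),"L",f(g(290,155,.012)),"R",f(g(462,155,.012)),"blank end",f(g(381,204,s["eef_pos"][2]+.022)))
print("notch edge",f(g(612,150,.022)),"notch world",g(612,150,.022))
E
```

```text
tray top lip outer [75.7 -0.7 29.1] inner [70.3 -0.7 29.2] L [ 73.7 -33.8  29.1] R [73.6 32.3 29.2] blank end [ 59.3   1.  -22.1]
notch edge [79.6 91.8 19.2] notch world [0.60886012 0.01712618 0.022     ]
```

Emit:
carry_out([
  [0.001,-0.001,0.008,0,0,0,1],
  [0.001,-0.001,0.014,0,0,0,1],
  [0.001,-0.001,0.019,0,0,0,1],
  [0.001,-0.001,0.023,0,0,0,1],
  [0.001,-0.001,0.026,0,0,0,1],
  [0.001,-0.001,0.027,0,0,0,1],
  [0.001,-0.001,0.028,0,0,0,1],
  [0.001,-0.001,0.028,0,0,0,1],
  [0.001,-0.001,0.028,0,0,0,1],
  [0.001,-0.001,0.028,0,0,0,1],
])

```text
clock: 9.55
eef_pos: [0.5316, -0.0767, 0.0133]
tool_rot: [2.013, 2.41, 0.0]
wrist_force: [-0.3, -0.2, -0.4]
width: 0.455
```

```bash
python3 - <<'E'
from h import *
st()
E
```

```text
t 9.55 pos [ 0.5316 -0.0767  0.0133] jawdeg 10.24 tilt 0.09 F [-0.29 -0.21 -0.4 ] w 0.455 q [-0.14  0.38 -0.49  0.69 -0.    1.25]
```

Emit:
carry_out([
  [0,0,0,0,0,0,-0.2],
  [0,0,0,0,0,0,-0.4],
  [0,0,0,0,0,0,-0.6],
  [0,0,0,0,0,0,-0.8],
  [0,0,0,0,0,0,-0.8],
  [0,0,0,0,0,0,-0.8],
  [0,0,-0.02,0,0,0,-0.8],
  [0,0,-0.05,0,0,0,-0.8],
  [0,0,-0.09,0,0,0,-0.9],
  [0,0,-0.12,0,0,0,-1],
])

```text
clock: 10.8
eef_pos: [0.5319, -0.0766, 0.135]
tool_rot: [2.013, 2.409, 0.001]
wrist_force: [0.9, -0.0, -1.1]
width: 1.003
```

```bash
python3 - <<'E'
from h import *
s=st(); c=capture("wrist");save(c,"w8",None,1.5)
E
```

```text
t 10.8 pos [ 0.5319 -0.0766  0.135 ] jawdeg 10.24 tilt 0.15 F [ 0.92 -0.05 -1.15] w 1.003 q [-0.14  0.25 -0.35  0.96 -0.    1.25]
```

View pics/w8.png

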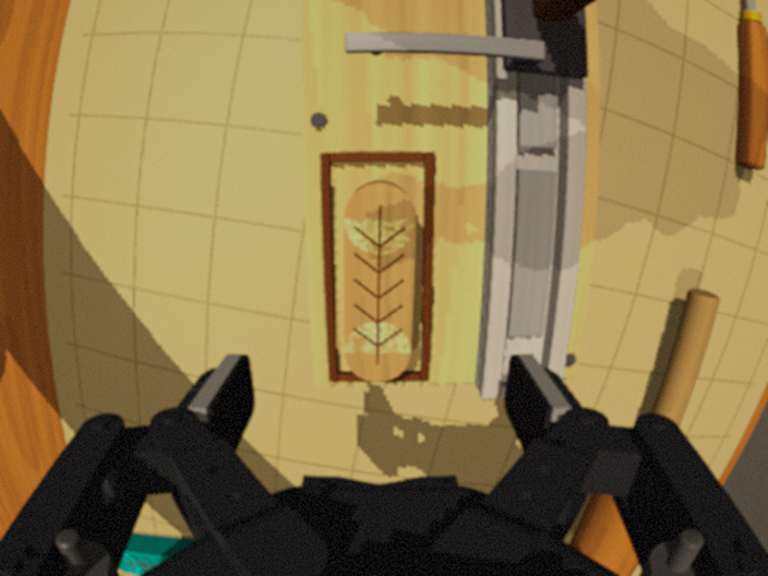

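```bash
python3 - <<'E'
from h import *
c=capture("wrist"); save(c,"w9",(200,90,300,265),3.4)
g=lambda u,v,z: atz(c,u/1.5,v/1.5,z,True)
s=read_state();M=R.from_rotvec(s["tool_rot"]).as_matrix()
f=lambda p:np.round(M.T@(p-s["eef_pos"])*1000,1)
for n,p in dict(bt=(380,182,.034),bb=(378,381,.034),bl=(345,280,.034),br=(415,280,.034),TL=(321,154,.012),TR=(435,153,.012),BL=(329,381,.012),BR=(429,380,.012),notchmid=(539,163,.022),notchN=(539,150,.022),notchS=(539,170,.022)).items(): print(n,f(g(*p)))
E
```

```text
bt [ 58.6   1.  102.7]
bb [-63.1  -0.2 103.1]
bl [  2.6 -19.2 102.8]
br [  2.6  21.2 103.1]
TL [ 74.8 -34.2 124.5]
TR [ 75.4  33.9 124.9]
BL [-75.3 -33.8 124.9]
BR [-74.8  34.7 125.4]
notchmid [ 72.2  96.5 115.4]
notchN [ 80.   96.2 115.3]
notchS [ 67.9  96.6 115.4]
```

View pics/w9.png

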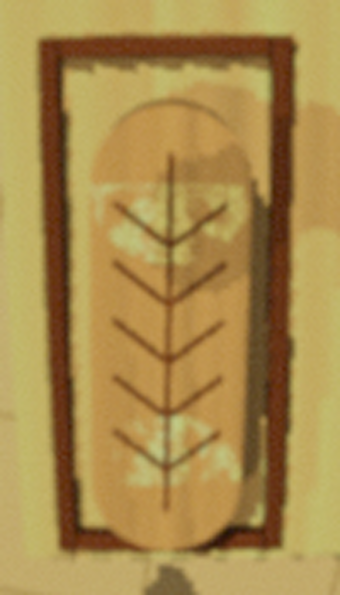

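```bash
python3 - <<'E'
from h import *
tgt([.593,.104,.17],10.35)
E
```

```text
turn option [ 0.4   0.18 -0.1 ]
  turn option [  0.27  -0.62 179.89]
shift mm [167.5  90.4 -33. ] turn [ 0.4   0.18 -0.1 ]
```

Emit:
carry_out([
  [0.01,0.005,-0.015,0,0,0,-1],
  [0.03,0.015,-0.033,0,0,0,-1],
  [0.06,0.032,-0.034,0,0,0,-1],
  [0.09,0.048,-0.034,0,0,0,-1],
  [0.12,0.065,-0.034,0,0,0,-1],
  [0.145,0.078,-0.034,0,0,0,-1],
  [0.16,0.086,-0.034,0,0,0,-1],
  [0.167,0.09,-0.034,0,0,0,-1],
  [0.167,0.09,-0.034,0,0,0,-1],
  [0.167,0.09,-0.034,0,0,0,-1],
])

```text
clock: 12.15
eef_pos: [0.5924, 0.1027, 0.171]
tool_rot: [2.011, 2.405, 0.004]
wrist_force: [-0.1, 1.3, 0.4]
width: 1.004
```

```bash
python3 - <<'E'
from h import *
s=st(); c=capture("wrist");save(c,"w10",None,1.5)
M=R.from_rotvec(s["tool_rot"]).as_matrix()
print(1.5*proj(c,[.5927,.1045,.09],True), 1.5*proj(c,[s["eef_pos"][0],s["eef_pos"][1],.09],True))
E
```

```text
t 12.15 pos [0.5924 0.1027 0.171 ] jawdeg 10.2 tilt 0.42 F [-0.08  1.29  0.37] w 1.004 q [ 0.17  0.34 -0.15  1.07 -0.    1.57]
[378.25016634 293.16639978] [377.08973866 296.33948003]
```

View pics/w10.png

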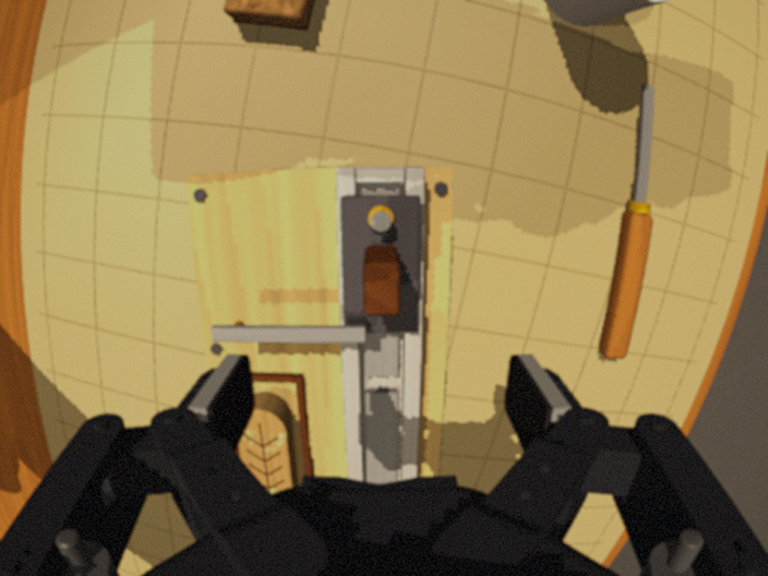

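```bash
python3 - <<'E'
from h import *
c=capture("wrist"); save(c,"w11",(215,105,295,270),3.5)
g=lambda u,v,z: atz(c,u/1.5,v/1.5,z,True)
s=read_state();M=R.from_rotvec(s["tool_rot"]).as_matrix()
f=lambda p:np.round(M.T@(p-s["eef_pos"])*1000,1)
print(f(g(381.5,288,.09)),g(381.5,288,.09),f(g(381.5,262,.09))-f(g(381.5,314,.09)))
E
```

```text
[ 4.8  1.7 81.1] [0.59392805 0.10752153 0.09      ] [28.4  0.  -0.1]
```

View pics/w11.png

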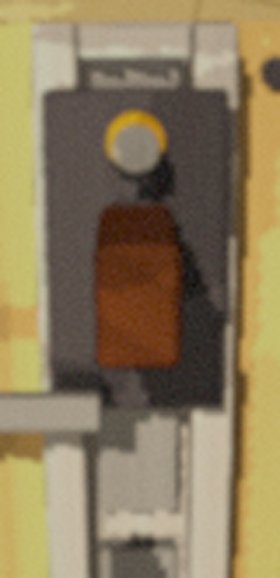

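```bash
python3 - <<'E'
from h import *
tgt([.594,.107,.056],10.35)
E
```

```text
turn option [ 0.39  0.18 -0.17]
  turn option [  0.29  -0.61 179.83]
shift mm [  4.4   1.4 115.1] turn [ 0.39  0.18 -0.17]
```

Emit:
carry_out([
  [0.004,0.001,0.02,0.4,0.2,-0.2,-1],
  [0.004,0.001,0.04,0.4,0.2,-0.2,-1],
  [0.004,0.001,0.06,0.4,0.2,-0.2,-1],
  [0.004,0.001,0.078,0.4,0.2,-0.2,-1],
  [0.004,0.001,0.092,0.4,0.2,-0.2,-1],
  [0.004,0.001,0.103,0.4,0.2,-0.2,-1],
  [0.004,0.001,0.11,0.4,0.2,-0.2,-1],
  [0.004,0.001,0.114,0.4,0.2,-0.2,-1],
  [0.004,0.001,0.115,0.4,0.2,-0.2,-1],
  [0.004,0.001,0.115,0.4,0.2,-0.2,-1],
])

```text
clock: 13.5
eef_pos: [0.5939, 0.1066, 0.0565]
tool_rot: [2.011, 2.413, 0.001]
wrist_force: [0.5, -0.8, 0.0]
width: 0.998
```

```bash
python3 - <<'E'
from h import *
s=st(); c=capture("wrist");save(c,"w12",None,1.5)
tgt([.594,.107,.056],10.35)
E
```

```text
t 13.5 pos [0.5939 0.1066 0.0565] jawdeg 10.38 tilt 0.03 F [ 0.54 -0.79  0.01] w 0.998 q [ 0.18  0.44 -0.28  0.85  0.    1.57]
  turn option [ 0.03 -0.01  0.03]
  turn option [ 2.0000e-02  5.0000e-02 -1.7997e+02]
shift mm [0.4 0.1 0.5] turn [ 0.03 -0.01  0.03]
```

View pics/w12.png

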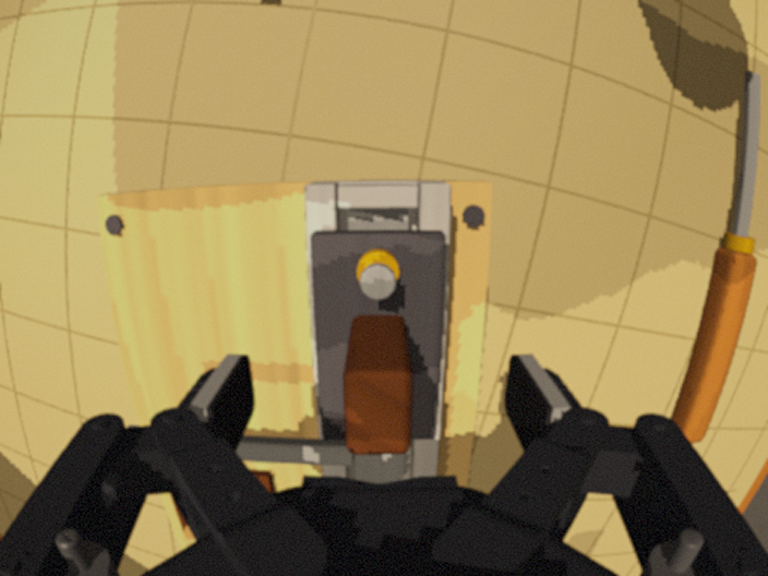

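Emit:
carry_out([
  [0,0,0,0,0,0,1],
  [0,0,0,0,0,0,1],
  [0,0,0,0,0,0,1],
  [0,0,0,0,0,0,1],
  [0,0,0,0,0,0,1],
  [0,0,0,0,0,0,1],
  [0,0,0,0,0,0,1],
  [0,0,0,0,0,0,1],
  [0,0,0,0,0,0,1],
  [0,0,0,0,0,0,1],
])

```text
clock: 14.8
eef_pos: [0.5935, 0.1065, 0.0568]
tool_rot: [-2.011, -2.413, -0.0]
wrist_force: [-3.6, -1.5, 5.2]
width: 0.226
```

```bash
python3 - <<'E'
from h import *
s=st(); c=capture("wrist");save(c,"w13",None,1.5)
X=np.array([np.cos(np.radians(10.35)),np.sin(np.radians(10.35)),0]);Y=np.array([-X[1],X[0],0])
print(s["wrist_force"]@X,s["wrist_force"]@Y)
E
```

```text
t 14.8 pos [0.5935 0.1065 0.0568] jawdeg 10.39 tilt 0.01 F [-3.58 -1.53  5.18] w 0.226 q [ 0.18  0.44 -0.28  0.85  0.    1.57]
-3.792984164219327 -0.8661964158734847
```

View pics/w13.png

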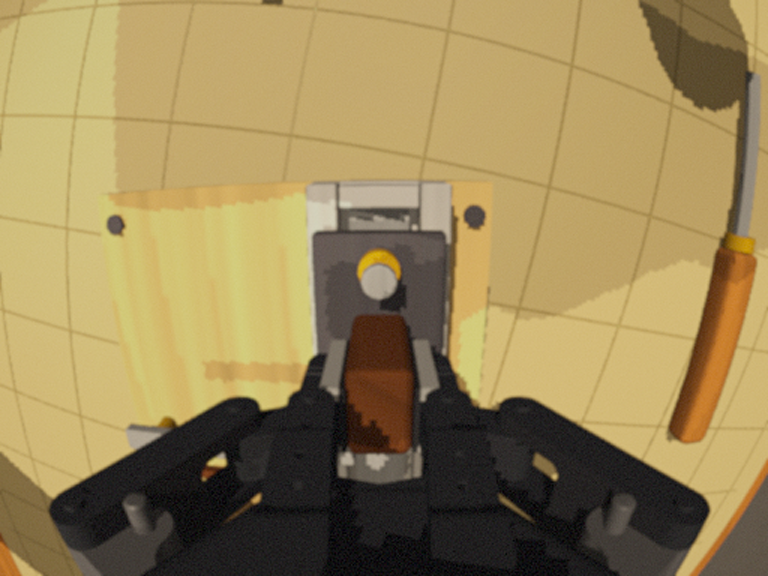

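Emit:
carry_out([
  [-0.005,0,0,0,0,0,1],
  [-0.015,0,0,0,0,0,1],
  [-0.03,0,0,0,0,0,1],
  [-0.045,0,0,0,0,0,1],
  [-0.06,0,0,0,0,0,1],
  [-0.075,0,0,0,0,0,1],
  [-0.09,0,0,0,0,0,1],
  [-0.1,0,0,0,0,0,1],
  [-0.107,0,0,0,0,0,1],
  [-0.11,0,0,0,0,0,1],
])

```text
clock: 16.1
eef_pos: [0.6139, -0.0021, 0.0568]
tool_rot: [2.011, 2.413, 0.001]
wrist_force: [0.8, 2.9, 0.3]
width: 0.224
```

```bash
cat >> h.py <<'E'
def jf():
    s=st(); a=np.radians(10.37)
    X=np.array([np.cos(a),np.sin(a),0]);Y=np.array([-X[1],X[0],0])
    d=s["eef_pos"]-np.array([.5935,.1065,.0568])
    print("travel mm",round(-d@Y*1000,2),"lateral",round(d@X*1000,2),"Fx",round(s["wrist_force"]@X,2),"Fy(+ = resists)",round(s["wrist_force"]@Y,2)); return s
E
python3 - <<'E'
from h import *
jf(); c=capture("wrist");save(c,"w14",(190,100,320,310),2.8)
E
```

```text
t 16.1 pos [ 0.6139 -0.0021  0.0568] jawdeg 10.38 tilt 0.04 F [0.81 2.91 0.26] w 0.224 q [-0.    0.46 -0.25  0.86  0.    1.39]
travel mm 110.54 lateral 0.5 Fx 1.32 Fy(+ = resists) 2.72
```

View pics/w14.png

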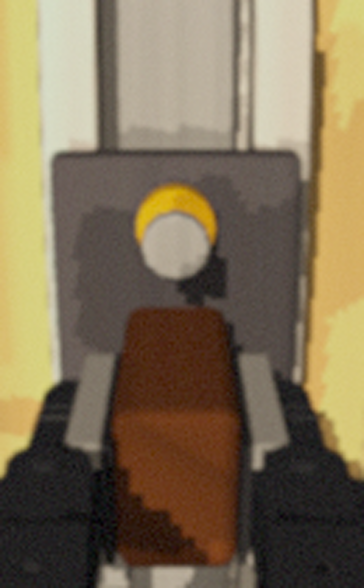

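Emit:
carry_out([
  [-0.001,0,0,0,0,0,1],
  [-0.002,0,0,0,0,0,1],
  [-0.003,0,0,0,0,0,1],
  [-0.004,0,0,0,0,0,1],
  [-0.005,0,0,0,0,0,1],
  [-0.006,0,0,0,0,0,1],
  [-0.007,0,0,0,0,0,1],
  [-0.008,0,0,0,0,0,1],
  [-0.009,0,0,0,0,0,1],
  [-0.009,0,0,0,0,0,1],
])

```text
clock: 17.4
eef_pos: [0.6158, -0.0122, 0.0568]
tool_rot: [2.011, 2.411, -0.001]
wrist_force: [3.0, -3.4, -0.6]
width: 0.226
```

```bash
python3 - <<'E'
from h import *
jf()
E
```

```text
t 17.4 pos [ 0.6158 -0.0122  0.0568] jawdeg 10.34 tilt 0.14 F [ 2.96 -3.36 -0.58] w 0.226 q [-0.02  0.46 -0.25  0.86 -0.    1.37]
travel mm 120.77 lateral 0.56 Fx 2.31 Fy(+ = resists) -3.84
```

Emit:
carry_out([
  [-0.0005,0,0,0,0,0,1],
  [-0.001,0,0,0,0,0,1],
  [-0.0015,0,0,0,0,0,1],
  [-0.002,0,0,0,0,0,1],
  [-0.0025,0,0,0,0,0,1],
  [-0.003,0,0,0,0,0,1],
  [-0.003,0,0,0,0,0,1],
  [-0.003,0,0,0,0,0,1],
  [-0.003,0,0,0,0,0,1],
  [-0.003,0,0,0,0,0,1],
])

```text
clock: 18.65
eef_pos: [0.6166, -0.0164, 0.0568]
tool_rot: [2.01, 2.409, -0.004]
wrist_force: [3.0, -7.2, -1.8]
width: 0.226
```

```bash
python3 - <<'E'
from h import *
jf(); c=capture("wrist");save(c,"w15",(190,100,320,310),2.8)
E
```

```text
t 18.65 pos [ 0.6166 -0.0164  0.0568] jawdeg 10.3 tilt 0.27 F [ 3.02 -7.18 -1.76] w 0.226 q [-0.02  0.46 -0.25  0.86 -0.    1.37]
travel mm 125.09 lateral 0.56 Fx 1.68 Fy(+ = resists) -7.61
```

View pics/w15.png

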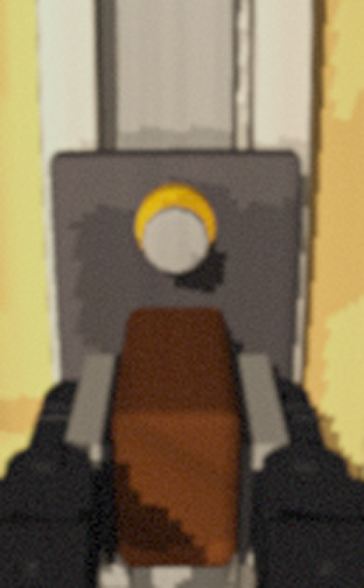

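Emit:
carry_out([
  [-0.0005,0,0,0,0,0,1],
  [-0.001,0,0,0,0,0,1],
  [-0.0015,0,0,0,0,0,1],
  [-0.002,0,0,0,0,0,1],
  [-0.002,0,0,0,0,0,1],
  [-0.002,0,0,0,0,0,1],
  [-0.002,0,0,0,0,0,1],
  [-0.002,0,0,0,0,0,1],
  [-0.002,0,0,0,0,0,1],
  [-0.002,0,0,0,0,0,1],
])

```text
clock: 19.95
eef_pos: [0.6168, -0.0178, 0.0568]
tool_rot: [2.011, 2.41, -0.003]
wrist_force: [0.8, 5.9, 1.3]
width: 0.221
```

```bash
python3 - <<'E'
from h import *
jf(); c=capture("wrist");save(c,"w16",(190,100,320,310),2.8)
E
```

```text
t 19.95 pos [ 0.6168 -0.0178  0.0568] jawdeg 10.32 tilt 0.2 F [0.76 5.92 1.32] w 0.221 q [-0.03  0.46 -0.25  0.86 -0.    1.36]
travel mm 126.46 lateral 0.55 Fx 1.82 Fy(+ = resists) 5.69
```

View pics/w16.png

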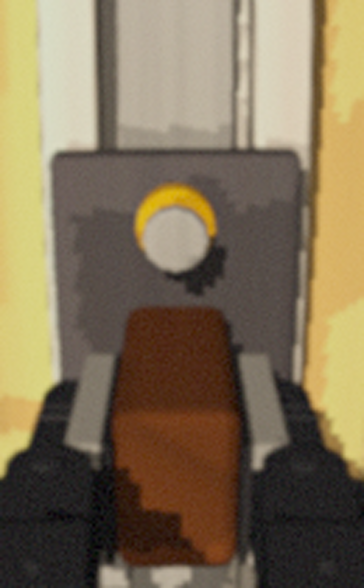

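Emit:
carry_out([
  [0,0,0,0,0,0,0.3],
  [0,0,0,0,0,0,0.3],
  [0,0,0,0,0,0,0.3],
  [0,0,0,0,0,0,0.3],
  [0,0,0,0,0,0,0.3],
  [0,0,0,0,0,0,1],
  [0,0,0,0,0,0,1],
  [0,0,0,0,0,0,1],
  [0,0,0,0,0,0,1],
  [0,0,0,0,0,0,1],
])

```text
clock: 21.25
eef_pos: [0.6169, -0.0179, 0.0569]
tool_rot: [2.01, 2.41, -0.003]
wrist_force: [-1.0, -0.1, 3.9]
width: 0.229
```

```bash
python3 - <<'E'
from h import *
jf(); c=capture("wrist");save(c,"w17",(190,100,320,310),2.8)
E
```

```text
t 21.25 pos [ 0.6169 -0.0179  0.0569] jawdeg 10.33 tilt 0.21 F [-0.96 -0.14  3.85] w 0.229 q [-0.03  0.46 -0.25  0.86 -0.    1.36]
travel mm 126.53 lateral 0.6 Fx -0.97 Fy(+ = resists) 0.03
```

View pics/w17.png

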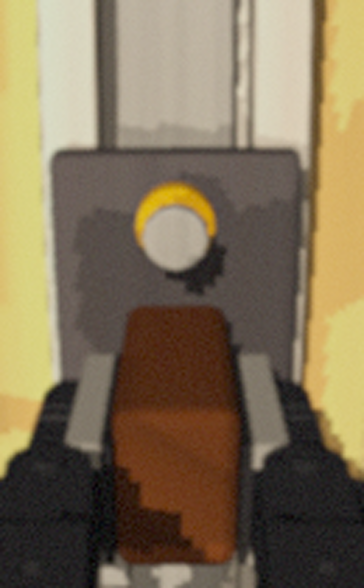

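```bash
python3 - <<'E'
from h import *
c=capture("wrist"); s=read_state();M=R.from_rotvec(s["tool_rot"]).as_matrix()
for z in(.054,.052,.050):
    p=s["eef_pos"]+M@np.array([.032,0,0]);p[2]=z; q=proj(c,p,True); print(z,(q-[190,100])*2.8)
ims=[cv2.imread(f"pics/w{k}.png") for k in(14,15,16,17)]
cv2.imwrite("pics/cmp.png",np.hstack([cv2.resize(i[140:320,100:250],None,fx=1.3,fy=1.3*1.5) for i in ims]))
E
```

```text
0.054 [172.71856599 237.14133786]
0.052 [172.74294605 234.24182438]
0.05 [172.76673826 231.41478578]
```

View pics/cmp.png

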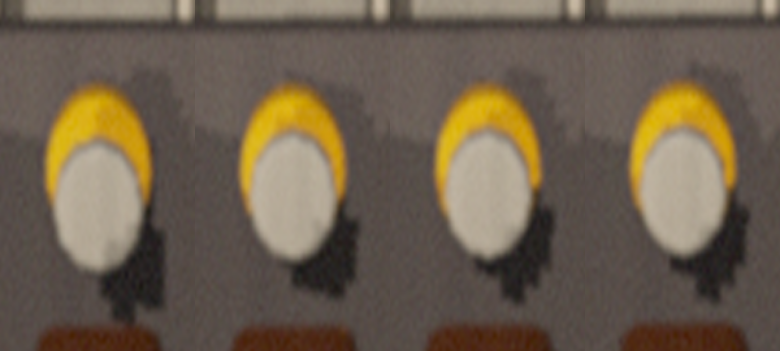

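Emit:
carry_out([
  [0,0,0,0,0,0,1],
  [0,0,0,0,0,0,1],
  [0,0,0,0,0,0,1],
  [0,0,0,0,0,0,1],
  [0,0,0,0,0,0,1],
  [0,0,0,0,0,0,1],
  [0,0,0,0,0,0,1],
  [0,0,0,0,0,0,1],
  [0,0,0,0,0,0,1],
  [0,0,0,0,0,0,1],
])

```text
clock: 22.6
eef_pos: [0.6169, -0.0178, 0.0569]
tool_rot: [2.01, 2.41, -0.003]
wrist_force: [-1.3, -0.1, 3.6]
width: 0.228
```

```bash
python3 - <<'E'
from h import *
jf(); c=capture("wrist");save(c,"w18",(190,100,320,310),2.8)
a=cv2.imread("pics/w14.png",0)
for k in(13,15,16,17,18):
    if k==13: continue
    b=cv2.imread(f"pics/w{k}.png",0)
    def m(x0,y0,x1,y1):
        t=a[y0:y1,x0:x1]; r=cv2.matchTemplate(b[y0-20:y1+20,x0-10:x1+10],t,cv2.TM_CCOEFF_NORMED); _,v,_,l=cv2.minMaxLoc(r); return l[0]-10,l[1]-20,round(v,3)
    print(k,"knob",m(138,225,212,282),"ring/plate edge",m(60,140,290,162),"yellow",m(130,175,220,200),"fin",m(110,300,240,340))
s=capture("scene");save(s,"s18",None,1.5)
E
```

```text
t 22.6 pos [ 0.6169 -0.0178  0.0569] jawdeg 10.33 tilt 0.21 F [-1.3  -0.11  3.59] w 0.228 q [-0.03  0.46 -0.25  0.86 -0.    1.36]
travel mm 126.49 lateral 0.59 Fx -1.3 Fy(+ = resists) 0.12
15 knob (0, -6, 0.988) ring/plate edge (0, 0, 0.99) yellow (0, 0, 0.986) fin (-1, 1, 0.887)
16 knob (0, -7, 0.989) ring/plate edge (0, -1, 0.991) yellow (0, 0, 0.988) fin (-1, 0, 0.897)
17 knob (0, -8, 0.987) ring/plate edge (0, -2, 0.991) yellow (0, -2, 0.985) fin (-1, -1, 0.901)
18 knob (0, -8, 0.987) ring/plate edge (0, -2, 0.991) yellow (0, -2, 0.985) fin (-1, -1, 0.903)
```

View pics/s18.png

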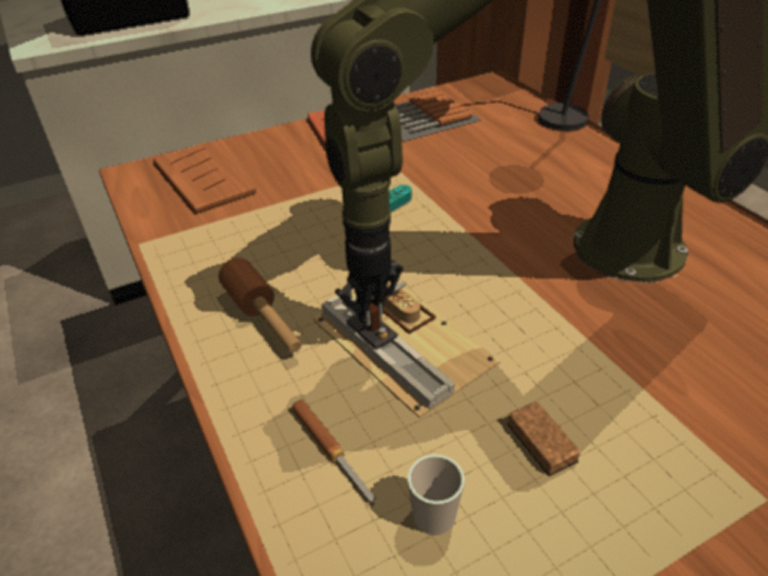

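```bash
python3 -c "
from workcell import *
print(hand_in())"
```

```text
the job is handed in; nothing more can be done
None
```

The job is handed in, at about 22.7 s on the clock. The blank is in the tray and released, and the carriage is held in the fingers with its ball in the notch. `hand_in` reported no verdict.

- **Blank:** the wrist picture after release put it about 2 mm along and 1 mm across from the tray centre, lying flat. I did not measure it again after the slide; the last scene picture still shows it in the tray.
- **Slide:** I felt the notch at about 126 mm of travel, where the force went from a 7.6 N pull to a 5.7 N push back. The pictures had put it at about 128 mm. I loosened the grip briefly so the ball could centre itself, then gripped again.
- **Ball:** the pin's knob sat 6 px lower against the plate than when riding on the bar. A full 4 mm drop should show about 5.7 px.
- **Last reading:** there was about 0.1 N along the rail, the arm was at rest, and the fingers were closed on the grip (width 0.228). A steady 3.6 N vertical force stayed on the wrist.
- **Bystanders:** none of the sanding block, mallet, gouge or cup was touched. In the last picture they look where they were; I did not measure their positions.

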